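Lever up the grip cover and hold the sprung hood of the instrument case

TASK

Pick up the flat steel lifter and use its blade (not the gripper's fingers) to lever up the small cover on the hood of the instrument case until it falls back open, then lay the lifter flat on the bench again. Pinch the grip fin that was under the cover, raise the sprung hood just past its balance point at about 52 degrees without letting it fly right open, then ease it back and finish while still gripping the fin, holding the hood still some 8 degrees below the balance point, so that it would drop shut by itself if let go. Leave the other things on the bench where they are.

Things in the scene. Friction and masses are not known exactly. Their poses are not given: they have to be found in the camera images.
- case: Instrument case fixed to the bench, not movable: violet open-topped base 200 (x) by 160 (y) by 55 mm high with an aluminium hood on it, 117 mm high in all when shut. Origin: centre of the base's underside, on the bench; x points from the front (the side of cover lip and fin, towards the robot) to the hinge at the rear, z up
- hood_angle (a joint): Angle of the hood (rad): 0 shut, grows as its front rises, stop at 1.4. Turns about a level axis along the case's y at hood, at the rear. Sprung over-centre: below its balance point of 0.90 rad (52 degrees) it drops shut, above it it swings open by itself. Force at the fin: 3.5 N shut, none at 0.90, 3 N at 1.3. Finish between 0.64 and 0.86, best 0.76
- hood: Aluminium hood. Origin: on its hinge axis, mid-width, 100 mm behind (+x) the case's origin, 57 mm above the bench. Its axes turn with it; when shut they are the case's. In these axes the hood's main part has its top at z = 58 mm from x = -129 to 0; before it (x -201 to -129) is a lower shelf, 160 mm wide, top at z = 16 mm, open at its sides, with a 4 mm front wall 26 mm high
- hood_slot (a point): Middle of the slot for the blade, at the front of the hood: 16 mm high, between the front wall's top (8 mm below this point) and the cover's underside (8 mm above it when shut), 120 mm wide. At x = -199, y = 0, z = 50 mm in the axes of hood; 107 mm above the bench when shut
- fin (a point): Grip fin: upright steel plate in the middle of the hood's shelf, under the cover; 28 mm along x, 12 mm thick along y (pinch across y from above; it may pivot between the fingers as the hood turns), 34 mm tall. The point is where to pinch it, 26 mm above its foot, at x = -163, y = 0, z = 42 mm in the axes of hood. 70 mm free on each side, 20 mm before and behind it
- cover_angle (a joint): Angle of the small cover relative to the hood (rad): 0 shut, grows as its lip rises, stop at 2.8 (folded back over the hood). No spring: it falls shut below about 1.5 rad and falls open by itself beyond about 1.65; needs about 0.3 N at the lip
- cover: The cover: flat steel plate 79 mm long (x), 120 wide (y), 4 thick, level with the hood's top, over the fin. Origin: on its hinge axis (along y) at mid-thickness, at x = -127, y = 0, z = 60 mm in the axes of hood (117 mm above the bench); the plate runs to x = -79 mm in its own axes, z is up when shut. No touching with the fingers before it stands upright
- cover_lip (a point): Middle of the cover's free front edge, at mid-thickness. When shut it overhangs the hood's front wall by 5 mm; the blade goes in under it, at most 25 mm deep before it meets the fin
- lifter: Loose steel lifter, about 90 g, flat on the bench left or right of the case: square grip bar 90 mm long, 14 wide, 16 high, then a flat blade 60 mm long, 18 wide, 3 thick, at mid-height. Origin: on the underside near its balance point, where to pinch it across y; x points to the blade's tip, bar from x = -57 to 33 mm, z up. A round-handled, thin-nosed handpiece lies on the other side
- lifter_tip (a point): Middle of the end of the lifter's blade: 93 mm along x from the lifter's origin, 8 mm above its underside
- handpiece: Loose bystander: round-handled steel handpiece with a thin nose, 170 mm long, lying on the bench; origin on its underside, 60 mm from the handle's end
- bottle: Loose bystander: white bottle, 72 mm across, 190 mm tall; origin under its centre
- dish: Loose bystander: low steel bowl, 110 mm across, 40 mm high; origin under its centre
- jar: Loose bystander: lidded glass jar, 56 mm across, 70 mm tall; origin under its centre
- specula: Loose bystander: small steel ear funnel standing on its wide end, 32 mm across, 42 mm tall; origin under its centre
- beaker: Loose bystander: steel beaker, 64 mm across, 70 mm tall; origin under its centre
Mind the look-alikes: they are no part of the job. What is shaped like the lifter but green or pink is not meant.

How it is judged:
By the outcome, as a careful person would: the job done as asked, in the order asked, and still so for the second after the job is handed in, while the arm keeps its last pose, push and grip.
It also fails if it takes over 67 s, if anything falls off the work surface, if the arm or the gripper's body presses on something with over 40 N, if the wrist force passes 120 N, or if a joint passes its speed limit or range.

ROBOT

A 6-joint arm with a two-finger parallel gripper is mounted at the origin on the work surface. World frame = base frame: x ahead of the robot, y to its left, z up, the work surface at z = 0. Lengths are in m, angles in rad, forces in N, time in s.
With the tool pointing down it reaches from about 0.35 to 0.775 m from the base axis. Payload 5.5 kg.
Tool frame: the origin (TCP) lies between the finger pads; the fingertips stand 17 mm ahead of it and the grasp point (between the pads) lies 2 mm behind it (env.finger_overhang is the distance from the TCP to the fingertips, in m); z points along the fingers, y is the line along which they close (so a half turn about z gives the same grasp; the last joint's range is limited). The gripper opens to 85 mm and grips with 20 to 120 N. Pads are 22 mm wide; open, the fingers measure 114 mm over their backs; the gripper's body (76 mm by 85 mm) begins 54 mm behind the grasp point. The pads swing forward as they close: fully open they stand 13 mm farther back than shut.
Start: joints at [-1.383, 0.313, 0.046, 1.304, 0, 1.431], TCP at [0.185, -0.544, 0.248] pointing down, gripper open.
Joint ranges: [-2.76, 2.76], [-0.86, 1.69], [-1.03, 1.26], [-2.2, 2.34], [-1.47, 1.5], [-3.14, 3.14]. Speed limits (rad/s): [2.57, 2.57, 3.14, 3.14, 3.14, 3.14].

INTERFACE

Orientations are given as a unit quaternion [w, x, y, z].
In Python, from workcell import env gives the robot as it stands. The module is installed in compiled form; this text tells all that it offers.
- The arm moves only by the shell command python3 -m pendant 'ROWS' [FORCE]. ROWS is JSON, a list of rows, each a list of 5 numbers: the gripper's target within -1 to 1 (fully open at 1, half-way at 0, shut at -1), then the shift along the tool's x, y, z in m, then the turn about the tool's z in rad. A call has 1 to 8 rows; each row shifts and turns the commanded pose from where the row before left it, along the tool's axes as they then stand; what a row does not reach is not made up. A row lasts 1/8 s, in which the tool goes at most 62.5 mm and 10.7 degrees, less where a joint would pass 70% of its speed; a pose out of reach is approached as far as the arm can. A call with a gripper value outside its range is refused whole. The fingers move at their own pace and stop on an object; FORCE is the grip in N (left out, the last holds). Time passes only in rows, so rows that do not move let the fingers close. It gives the time, the measured TCP pose, the force, the opening and the grip force at its end, in the units of the state.
- env.get_state(): the state, without advancing time (a new reading comes with each control period).
- env.read_camera(name): name is "side" or "top" or "wrist"; returns the picture (480x640x3 uint8, red, green, blue); there is no depth.
- env.calibration(name): a dict with "K" (3x3 intrinsics, pixels), "distortion" ([k1, k2, p1, p2, k3] as OpenCV has them; the pictures are not rectified), "T" (4x4, takes a point from camera to world coordinates); the wrist camera has in their place "tool_from_camera" (4x4, takes a point from camera to tool coordinates, whose origin is the TCP and whose axes are the flange's). Camera axes: x right, y down, z forward; pixel columns grow to the right and rows downward; lengths in m; the calibration is good to about 2 mm. A picture is of the moment at which its call begins: read the wrist's pose just before it. calibration takes no time and is no camera call.
- env.hand_in(): hands the job in; it is judged then, once.
Trained networks look in the newest picture that a camera, given by its name, has taken for a name from the list of things; names that differ only in an ending like _2 or _b are one class to them, and where a whole thing is asked for, a point or a joint stands for the part that bears it (a point fixed in the world has none). Each returns a list of dicts, best first, with "score" (0 to 1); they miss things now and then, are a little off and sometimes report something else, mostly with a low value. They report only what shows in the picture. A call takes as long as a camera call. They do not tell look-alikes from the thing itself.
- env.recognise(camera, label): "centre" ([column, row] in pixels, amid what is visible of it).
The state is a dict: "clock": time; "joint_pos": joint angles; "qvel": joint speeds; "tau": joint torques, N m; "tcp_pos": TCP position; "orientation": TCP orientation; "wrist_force": force on the tool from outside, world axes, zero at the start; "ft_torque": the same for the moment, N m; "finger_gap": finger opening in m; "grip_force": force on a finger pad.
Only numpy, scipy, OpenCV 4.12 (cv2) and the standard library are available. Lean on these libraries where they do the work, as an engineer would, in place of code of your own. Each camera call takes 0.05 s, during which the arm holds its last target. There are 200 camera calls.

## Working session

There is one attempt and no reset: what is moved stays moved. The work goes in short steps, Python scripts to look and compute and a shell command to move; the robot and the scene stay as the last step left them, time stands still between calls to the robot, and variables do not carry over. Pictures are saved under pics/ and viewed, at most 10 in all, crops included, and the job is handed in when it is done.

```bash
mkdir -p pics
cat > h.py <<'E'
import numpy as np, cv2
from scipy.spatial.transform import Rotation as R
from workcell import env
def snap(n):
    s=env.get_state(); im=env.read_camera(n); c=env.calibration(n)
    if 'T' in c: T=np.array(c['T'])
    else:
        W=np.eye(4); q=s['orientation']; W[:3,:3]=R.from_quat([q[1],q[2],q[3],q[0]]).as_matrix(); W[:3,3]=s['tcp_pos']
        T=W@np.array(c['tool_from_camera'])
    return im,np.array(c['K'],float),np.array(c['distortion'],float),T
def ray(v,px):
    _,K,d,T=v; u=cv2.undistortPoints(np.array([[px]],float),K,d)[0,0]
    return T[:3,3],T[:3,:3]@np.array([u[0],u[1],1])
def onz(v,px,z):
    o,r=ray(v,px); return o+r*(z-o[2])/r[2]
def proj(v,P):
    _,K,d,T=v; P=np.atleast_2d(P); Q=(P-T[:3,3])@T[:3,:3]
    return cv2.projectPoints(Q,np.zeros(3),np.zeros(3),K,d)[0][:,0]
def save(v,name,crop=None,sc=1):
    im=v[0][:,:,::-1]
    if crop: im=im[crop[1]:crop[3],crop[0]:crop[2]]
    cv2.imwrite('pics/'+name,cv2.resize(im,None,fx=sc,fy=sc,interpolation=cv2.INTER_CUBIC))
E
python3 - <<'E'
from h import *
s=env.get_state(); print({k:np.round(x,3) for k,x in s.items()})
t=snap('top'); save(t,'top1.png')
for n in ['case','hood','cover','cover_lip','fin','lifter','lifter_tip','handpiece']:
    print(n,[(np.round(r['centre']),round(r['score'],2)) for r in env.recognise('top',n)][:3])
v=snap('side'); save(v,'side1.png')
for n in ['case','cover','lifter','handpiece']:
    print(n,[(np.round(r['centre']),round(r['score'],2)) for r in env.recognise('side',n)][:3])
print(t[3].round(3),v[3].round(3))
E
```

```text
{'clock': np.float64(0.0), 'joint_pos': array([-1.383,  0.314,  0.045,  1.304, -0.   ,  1.431]), 'qvel': array([ 0.001, -0.002, -0.001,  0.001, -0.   ,  0.002]), 'tau': array([ 0.0000e+00, -4.8062e+01,  2.9853e+01,  1.9000e-02, -0.0000e+00,
       -0.0000e+00]), 'tcp_pos': array([ 0.185, -0.544,  0.247]), 'orientation': array([-0.001,  0.987,  0.163, -0.   ]), 'wrist_force': array([0.051, 0.336, 0.095]), 'ft_torque': array([-0.001, -0.005,  0.032]), 'grip_force': np.float64(0.0), 'finger_gap': np.float64(0.085)}
case [(array([341., 191.]), 0.6), (array([465., 296.]), 0.53)]
hood [(array([337., 192.]), 0.6)]
cover [(array([341., 216.]), 0.94)]
cover_lip [(array([169., 203.]), 0.63), (array([341., 218.]), 0.61)]
fin [(array([338., 195.]), 0.58)]
lifter [(array([255., 305.]), 0.77), (array([341., 219.]), 0.73), (array([196., 281.]), 0.72)]
lifter_tip [(array([197., 283.]), 0.98), (array([154., 316.]), 0.62), (array([253., 302.]), 0.62)]
handpiece [(array([343., 217.]), 0.6)]
case [(array([282., 246.]), 0.58)]
cover [(array([307., 223.]), 0.74), (array([316., 185.]), 0.22)]
lifter [(array([340., 350.]), 0.95), (array([371., 394.]), 0.66), (array([363., 315.]), 0.56)]
handpiece [(array([381., 212.]), 0.66)]
[[-0.024 -0.982  0.189  0.374]
 [-0.999  0.029  0.021 -0.002]
 [-0.026 -0.188 -0.982  1.176]
 [ 0.     0.     0.     1.   ]] [[-0.983 -0.081  0.165  0.33 ]
 [-0.183  0.497 -0.849  1.318]
 [-0.013 -0.864 -0.503  0.887]
 [ 0.     0.     0.     1.   ]]
```

View pics/top1.png

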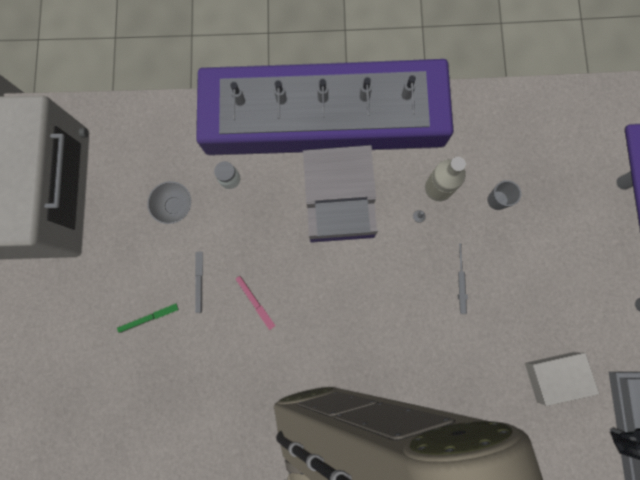

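View pics/side1.png

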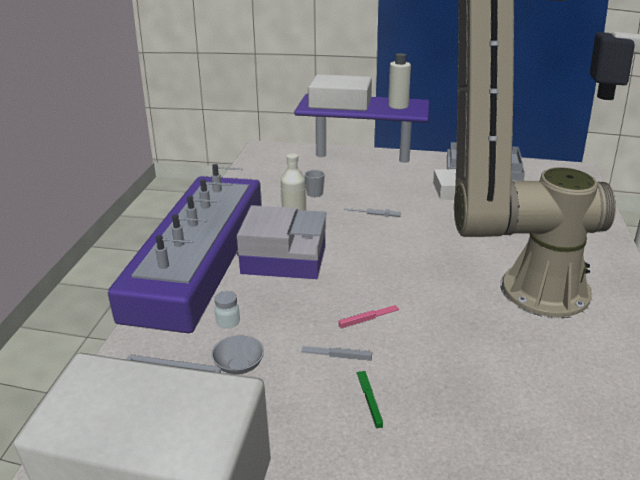

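The grey lifter lies in the top view at about (198,282), blade up towards the case side. The case front is at about (310–376, 237). Green and pink are decoys. Next I zoom in for edges.

Run:
```python
from h import *
t=snap('top'); save(t,'top2.png',(180,140,390,320),3.8)
print(env.finger_overhang)
for n,p,z in [('tip',(199,252),.008),('tail',(199,312),.016),('frontL',(310,240),.1),('frontR',(376,236),.1),('bottomfrontL',(303,150),.115),('backR',(373,147),.115)]: print(n,onz(t,p,z).round(3))
```

```text
0.017
tip [0.556 0.317 0.008]
tail [0.409 0.312 0.016]
frontL [0.562 0.037 0.1  ]
frontR [ 0.567 -0.114  0.1  ]
bottomfrontL [0.774 0.049 0.115]
backR [ 0.776 -0.115  0.115]
```

View pics/top2.png

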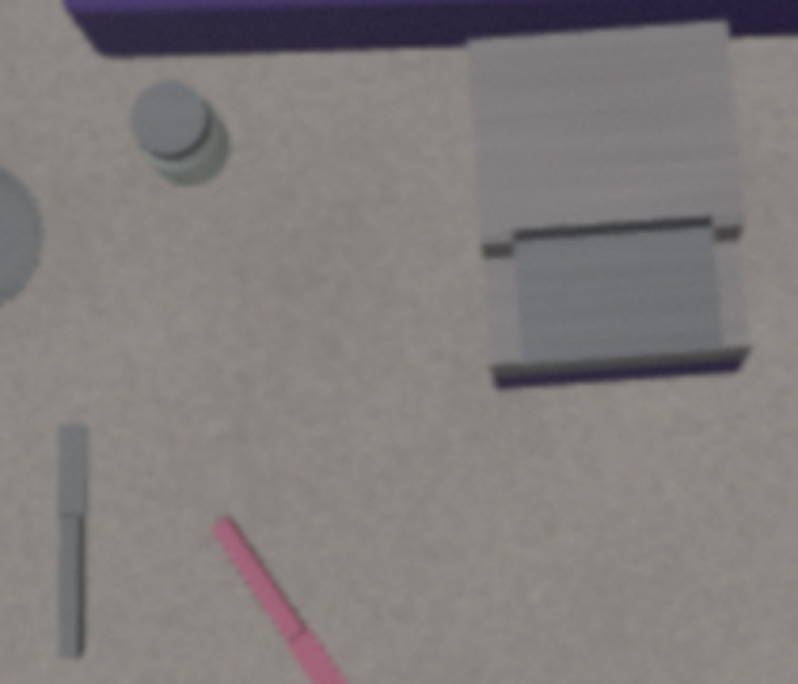

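```bash
cat >> h.py <<'E'
from scipy.optimize import least_squares
def fit(v,obj,px,x0):
    def f(p):
        c,s=np.cos(p[2]),np.sin(p[2]); o=np.array(obj,float)
        P=np.c_[p[0]+c*o[:,0]-s*o[:,1],p[1]+s*o[:,0]+c*o[:,1],o[:,2]]
        return (proj(v,P)-np.array(px)).ravel()
    r=least_squares(f,x0); return r.x,np.abs(r.fun).max()
E
python3 - <<'E'
from h import *
t=snap('top'); C=lambda L:[(180+u/3.8,140+w/3.8) for u,w in L]
o=[(-106,60,119),(-106,-60,119),(-29,82,115),(-29,-82,115),(100,82,115),(100,-82,115)]
p,e=fit(t,np.array(o)/1e3,C([(520,362),(722,352),(484,246),(742,232),(468,42),(727,22)]),[.67,-.04,0]); print('case',p.round(4),e)
l=[(93,9,9.5),(93,-9,9.5),(-57,7,16),(-57,-7,16)]
q,e=fit(t,np.array(l)/1e3,C([(59,426),(87,425),(59,657),(82,656)]),[.46,.31,0]); print('lifter',q.round(4),e)
np.savez('poses.npz',case=p,lifter=q)
s=env.get_state();print('yaw of tool x',R.from_quat(np.roll(s['orientation'],-1)).as_matrix().round(3))
c=env.calibration('wrist');print(np.array(c['tool_from_camera']).round(3), np.array(c['K']).round(0))
E
```

```text
case [ 0.6751 -0.0353  0.0347] 2.0014951260766907
lifter [0.4635 0.3141 0.0256] 0.27304445756033147
yaw of tool x [[ 0.947  0.322  0.   ]
 [ 0.322 -0.947 -0.   ]
 [-0.     0.    -1.   ]]
[[ 0.    -0.954 -0.299  0.077]
 [ 1.     0.     0.001 -0.001]
 [-0.001 -0.299  0.954 -0.126]
 [ 0.     0.     0.     1.   ]] [[350.   0. 324.]
 [  0. 350. 239.]
 [  0.   0.   1.]]
```

```bash
python3 -m pendant '[[1,0.04,0,0,0.151],[1,0.04,0,0,0.151],[1,0.016,-0.059,0,0],[1,0.016,-0.059,0,0],[1,0.016,-0.059,0,0],[1,0.016,-0.059,0,0],[1,0.016,-0.059,0,0],[1,0.016,-0.059,0,0]]'; python3 -m pendant '[[1,0.016,-0.059,0,0],[1,0.016,-0.059,0,0],[1,0.016,-0.059,0,0],[1,0.016,-0.059,0,0],[1,0.016,-0.059,0,0],[1,0.016,-0.059,0,0],[1,0.016,-0.059,0,0],[1,0.016,-0.059,0.03,0]]'
python3 -m pendant '[[1,0,0,0.03,0],[1,0,0,0,0]]'
python3 - <<'E'
from h import *
w=snap('wrist'); q=np.load('poses.npz')['lifter']; s=env.get_state(); print(s['tcp_pos'],s['orientation'].round(4))
for n in ['lifter','lifter_tip']: print([(np.round(r['centre']),onz(w,r['centre'],.01).round(3),r['score']) for r in env.recognise('wrist',n)][:3])
save(w,'w1.png')
E
```

```text
clock: 1.8
tcp_pos: [0.3494, -0.1664, 0.2486]
orientation: [0.0, 1.0, 0.013, 0.001]
wrist_force: [0.4, -0.0, 0.3]
finger_gap: 0.0856
grip_force: 0.0
clock: 2.8
tcp_pos: [0.4676, 0.1914, 0.2297]
orientation: [-0.046, 0.995, 0.089, -0.003]
wrist_force: [0.4, -0.9, 0.3]
finger_gap: 0.0853
grip_force: 0.0
clock: 3.05
tcp_pos: [0.4635, 0.1912, 0.1961]
orientation: [-0.046, 0.995, 0.089, -0.007]
wrist_force: [-0.2, 0.2, 0.6]
finger_gap: 0.0852
grip_force: 0.0
[0.46443383 0.19115218 0.19773257] [-0.0459  0.995   0.0889 -0.0061]
[(array([350., 251.]), array([0.432, 0.179, 0.01 ]), 0.91), (array([213., 166.]), array([0.486, 0.316, 0.01 ]), 0.73), (array([ 94., 231.]), array([0.399, 0.432, 0.01 ]), 0.58)]
[(array([212., 162.]), array([0.489, 0.317, 0.01 ]), 0.77), (array([ 94., 232.]), array([0.397, 0.432, 0.01 ]), 0.68)]
```

View pics/w1.png

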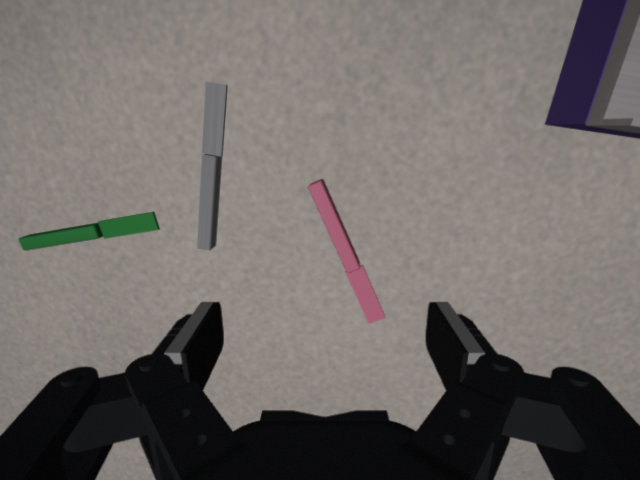

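```bash
python3 -m pendant '[[1,0,0,0,0]]'
python3 - <<'E'
from h import *
s=env.get_state(); print(s['joint_pos'].round(3),s['tcp_pos'].round(4),s['orientation'].round(4),s['qvel'].round(3)); print(R.from_quat(np.roll(s['orientation'],-1)).as_matrix().round(3))
E
```

```text
clock: 3.32
tcp_pos: [0.466, 0.1911, 0.1996]
orientation: [-0.046, 0.995, 0.089, -0.004]
wrist_force: [-0.2, -0.1, 1.1]
finger_gap: 0.0853
grip_force: 0.0
[ 0.177  0.188 -0.243  1.139  0.093  3.141] [0.466  0.1911 0.1996] [-0.0462  0.995   0.0886 -0.0037] [ 0.    -0.    -0.005 -0.004 -0.     0.001]
[[ 0.984  0.176 -0.016]
 [ 0.177 -0.98   0.091]
 [ 0.001 -0.092 -0.996]]
```

```bash
python3 -m pendant '[[1,0,0,0,-0.18],[1,0,0,0,-0.18],[1,0,0,0,-0.18],[1,0,0,0,-0.18]]'
python3 - <<'E'
from h import *
s=env.get_state(); print(s['joint_pos'].round(3),s['tcp_pos'].round(4),s['orientation'].round(4),s['qvel'].round(3)); print(R.from_quat(np.roll(s['orientation'],-1)).as_matrix().round(3))
E
```

```text
clock: 3.82
tcp_pos: [0.4658, 0.1911, 0.1993]
orientation: [-0.045, 0.899, 0.436, 0.013]
wrist_force: [-0.6, 0.6, -0.4]
finger_gap: 0.0856
grip_force: 0.0
[ 0.177  0.188 -0.244  1.139  0.093  2.415] [0.4658 0.1911 0.1993] [-0.0445  0.8987  0.4361  0.0127] [ 1.000e-03 -0.000e+00  1.000e-03  2.000e-03  0.000e+00 -1.427e+00]
[[ 0.619  0.785 -0.016]
 [ 0.783 -0.616  0.091]
 [ 0.062 -0.069 -0.996]]
```

```bash
cat > st.py <<'E'
from h import *
s=env.get_state(); M=R.from_quat(np.roll(s['orientation'],-1)).as_matrix(); print(s['clock'].round(2),'j',s['joint_pos'].round(3),'tcp',s['tcp_pos'].round(4),'x',M[:,0].round(3),'z',M[:,2].round(3),'F',s['wrist_force'].round(1),'gap',round(float(s['finger_gap']),4),'g',round(float(s['grip_force']),1))
E
python3 -m pendant '[[1,0,0,0,-0.185],[1,0,0,0,-0.185],[1,0,0,0,-0.185],[1,0,0,0,-0.185],[1,0,0,0,-0.185],[1,0,0,0,-0.185],[1,0,0,0,-0.185],[1,0,0,0,-0.185]]' >/dev/null
python3 -m pendant '[[1,0,0,0,-0.185],[1,0,0,0,-0.185],[1,0,0,0,-0.185],[1,0,0,0,-0.185],[1,0,0,0,-0.185],[1,0,0,0,-0.185],[1,0,0,0,-0.185],[1,0,0,0,-0.185]]' >/dev/null
python3 -m pendant '[[1,0,0,0,-0.185],[1,0,0,0,-0.185],[1,0,0,0,-0.185],[1,0,0,0,-0.185],[1,0,0,0,-0.185],[1,0,0,0,-0.185],[1,0,0,0,-0.185],[1,0,0,0,-0.185]]' >/dev/null
python3 -m pendant '[[1,0,0,0,-0.185],[1,0,0,0,-0.185],[1,0,0,0,-0.185],[1,0,0,0,-0.185],[1,0,0,0,-0.185],[1,0,0,0,-0.185]]' >/dev/null
python3 st.py
python3 -m pendant '[[1,0,0.03,0,0],[1,0,0.03,0,0],[1,0,0.03,0,0]]' >/dev/null; python3 st.py
```

```text
Traceback (most recent call last):
  File "st.py", line 2, in <module>
    s=env.get_state(); M=R.from_quat(np.roll(s['orientation'],-1)).as_matrix(); print(s['clock'].round(2),'j',s['joint_pos'].round(3),'tcp',s['tcp_pos'].round(4),'x',M[:,0].round(3),'z',M[:,2].round(3),'F',s['wrist_force'].round(1),'gap',round(float(s['finger_gap']),4),'g',round(float(s['grip_force']),1))
                                                                                      ^^^^^^^^^^^^^^^^
AttributeError: 'float' object has no attribute 'round'
Traceback (most recent call last):
  File "st.py", line 2, in <module>
    s=env.get_state(); M=R.from_quat(np.roll(s['orientation'],-1)).as_matrix(); print(s['clock'].round(2),'j',s['joint_pos'].round(3),'tcp',s['tcp_pos'].round(4),'x',M[:,0].round(3),'z',M[:,2].round(3),'F',s['wrist_force'].round(1),'gap',round(float(s['finger_gap']),4),'g',round(float(s['grip_force']),1))
                                                                                      ^^^^^^^^^^^^^^^^
AttributeError: 'float' object has no attribute 'round'
```

```bash
sed -i "s/s\['clock'\].round(2)/round(float(s['clock']),2)/" st.py; python3 st.py
```

```text
7.95 j [ 0.103  0.182 -0.27   1.121  0.057 -3.14 ] tcp [0.4729 0.1455 0.1908] x [ 0.995  0.101 -0.003] z [-0.009  0.056 -0.998] F [ 0.2  0.5 -0.3] gap 0.0857 g 0.0
```

```bash
python3 -m pendant '[[1,0,0.03,0,0],[1,0,0.03,0,0],[1,0,0.03,0,0]]' >/dev/null; python3 st.py
```

```text
8.32 j [ 0.039  0.177 -0.286  1.111  0.019 -3.141] tcp [0.4772 0.1042 0.1866] x [ 0.999  0.038 -0.004] z [-0.004  0.019 -1.   ] F [-0.1 -0.1  0.4] gap 0.0854 g 0.0
```

```bash
python3 -m pendant '[[1,0,0.03,0,0],[1,0,0.018,0,0]]' >/dev/null; python3 st.py
python3 -m pendant '[[1,0,0,0,0.184],[1,0,0,0,0.184],[1,0,0,0,0.184],[1,0,0,0,0.184],[1,0,0,0,0.184],[1,0,0,0,0.184],[1,0,0,0,0.184],[1,0,0,0,0.184]]' >/dev/null
python3 -m pendant '[[1,0,0,0,0.184],[1,0,0,0,0.184],[1,0,0,0,0.184],[1,0,0,0,0.184],[1,0,0,0,0.184],[1,0,0,0,0.184],[1,0,0,0,0.184],[1,0,0,0,0.184]]' >/dev/null
python3 -m pendant '[[1,0,0,0,0.18],[1,0,0,0,0]]' >/dev/null; python3 st.py
```

```text
8.57 j [ 5.000e-03  1.730e-01 -2.920e-01  1.109e+00 -1.000e-03 -3.141e+00] tcp [0.4783 0.0821 0.186 ] x [ 1.     0.004 -0.004] z [-0.004 -0.001 -1.   ] F [-0.8  0.2 -0.6] gap 0.0856 g 0.0
10.82 j [ 6.000e-03  1.740e-01 -2.920e-01  1.109e+00 -1.000e-03 -1.900e-02] tcp [0.4783 0.0829 0.1861] x [-1.    -0.025  0.004] z [-0.004 -0.001 -1.   ] F [0.  0.8 0.6] gap 0.0852 g 0.0
```

```bash
python3 -m pendant '[[0,0.002,0.058,0,0],[0,0.002,0.058,0,0],[0,0.002,0.058,0,0],[0,0.003,0.058,0,0],[0,0,0,0.04,0],[0,0,0,0.04,0],[0,0,0,0.03,0],[0,0,0,0,0]]'
python3 - <<'E'
from h import *
exec(open('st.py').read())
q=np.load('poses.npz')['lifter']; print(q, (q[:2]-s['tcp_pos'][:2]).round(4))
v=snap('side'); save(v,'side2.png',(280,280,440,420),4)
E
```

```text
clock: 11.82
tcp_pos: [0.4615, 0.3137, 0.0736]
orientation: [-0.004, -0.013, 1.0, -0.001]
wrist_force: [-0.3, -0.4, -0.5]
finger_gap: 0.0425
grip_force: 0.0
11.82 j [ 0.453  0.4   -0.277  0.902  0.001  0.427] tcp [0.4615 0.3137 0.0736] x [-1.    -0.026  0.009] z [-0.009 -0.003 -1.   ] F [-0.3 -0.4 -0.5] gap 0.0425 g 0.0
[0.46348846 0.31408617 0.02562141] [0.002  0.0004]
```

View pics/side2.png

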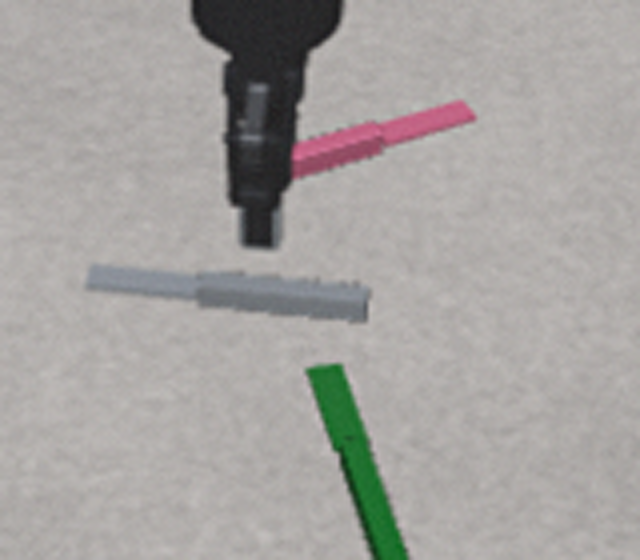

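```bash
python3 -m pendant '[[0,-0.002,0,0.03,0],[0,0,0,0.024,0],[0,0,0,0,0],[-1,0,0,0,0],[-1,0,0,0,0],[-1,0,0,0,0],[-1,0,0,0,0],[-1,0,0,0,0]]' 60; python3 st.py
```

```text
clock: 12.88
tcp_pos: [0.4669, 0.3154, 0.0242]
orientation: [-0.0, -0.012, 1.0, 0.001]
wrist_force: [-0.1, -0.3, 6.7]
finger_gap: 0.0119
grip_force: 61.0
12.88 j [ 0.451  0.457 -0.329  0.784  0.001  0.428] tcp [0.4669 0.3154 0.0242] x [-1.    -0.023  0.   ] z [-0.     0.001 -1.   ] F [-0.1 -0.3  6.7] gap 0.0119 g 61.0
```

```bash
python3 -m pendant '[[-1,0,0,-0.03,0],[-1,0,0,-0.05,0],[-1,0,0,-0.05,0],[-1,0,0,0,0],[-1,0,0,0,0]]'
python3 - <<'E'
from h import *
exec(open('st.py').read())
v=snap('side'); save(v,'side3.png',(270,230,430,370),5)
t=snap('top'); np.save('t3.npy',t[0])
E
```

```text
clock: 13.5
tcp_pos: [0.4657, 0.3146, 0.1521]
orientation: [-0.002, -0.012, 1.0, -0.0]
wrist_force: [0.6, 0.7, -1.7]
finger_gap: 0.0114
grip_force: 60.2
13.5 j [ 4.510e-01  3.370e-01 -1.610e-01  1.076e+00  1.000e-03  4.280e-01] tcp [0.4657 0.3146 0.1521] x [-1.    -0.023  0.003] z [-0.003 -0.    -1.   ] F [ 0.6  0.7 -1.7] gap 0.0114 g 60.2
```

View pics/side3.png

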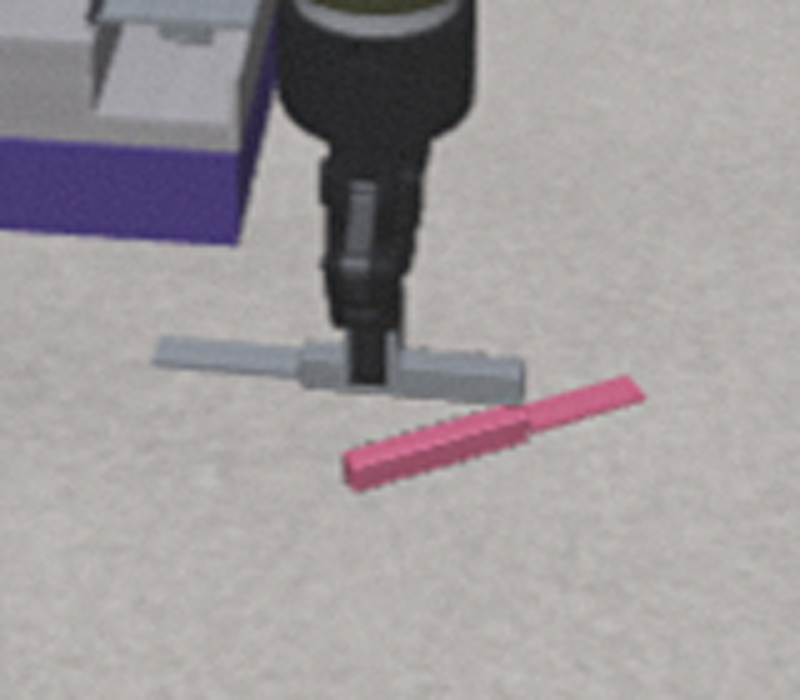

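Run:
```python
from h import *
v=snap('side'); t=snap('top'); s=env.get_state()
P=s['tcp_pos']+np.array([.0896,.0022,-.0162]); print(P.round(4),'side',proj(v,P+[[0,-.009,0],[0,.009,0]]).round(1),'top',proj(t,P+[[0,-.009,0],[0,.009,0]]).round(1))
print([(np.round(r['centre'],1),r['score']) for r in env.recognise('top','lifter_tip')][:3])
save(t,'top4.png',(160,190,260,320),5)
```

```text
[0.5545 0.3164 0.1342] side [[301.4 297.9]
 [299.6 303.1]] top [[188.2 244.3]
 [180.1 244.5]]
[(array([253.9, 305.8]), 0.74), (array([183.8, 268.1]), 0.66), (array([419.6, 217.3]), 0.19)]
```

View pics/top4.png

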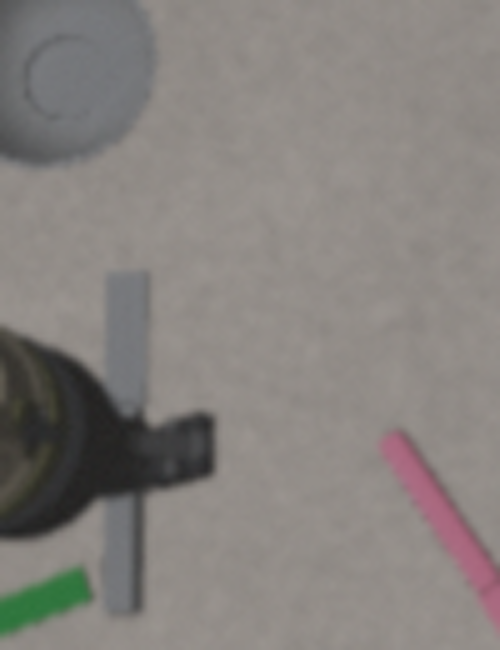

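```bash
python3 -m pendant '[[-1,0.024,0,0,-0.012],[-1,0,-0.051,0,0],[-1,0,-0.051,0,0],[-1,0,-0.051,0,0],[-1,0,-0.051,0,0],[-1,0,-0.051,0,0],[-1,0,-0.051,0,0],[-1,0,-0.051,0.028,0]]' >/dev/null;  python3 -m pendant '[[-1,0,0,0,0],[-1,0,0,0,0]]' >/dev/null
python3 - <<'E'
from h import *
exec(open('st.py').read())
v=snap('side'); save(v,'side5.png',(220,170,380,290),5)
c=np.load('poses.npz')['case']
def W(x,y,z): 
    a=c[2]; return np.array([c[0]+np.cos(a)*x-np.sin(a)*y,c[1]+np.sin(a)*x+np.cos(a)*y,z])
for n,P in [('lip',W(-.106,.06,.117)),('cov hinge',W(-.027,.06,.117)),('hoodcorner',W(-.029,.08,.115)),('walltop',W(-.101,.08,.099)),('tip',s['tcp_pos']+[.0896,.003,-.0162])]:
    q=proj(v,P)[0]; print(n,P.round(3),q.round(1),((q-[220,170])*5).round())
E
```

```text
15.0 j [-0.269  0.17  -0.462  0.944 -0.001 -0.303] tcp [ 0.4537 -0.0426  0.1237] x [-0.999 -0.034  0.005] z [-0.005  0.    -1.   ] F [ 0.1  0.7 -1. ] gap 0.0117 g 60.1
lip [0.567 0.021 0.117] [319.9 234.8] [500. 324.]
cov hinge [0.646 0.024 0.117] [288.2 232.8] [341. 314.]
hoodcorner [0.643 0.044 0.115] [287.5 237.6] [337. 338.]
walltop [0.571 0.041 0.099] [316.8 245.2] [484. 376.]
tip [ 0.543 -0.04   0.107] [333.4 226.9] [567. 285.]
```

View pics/side5.png

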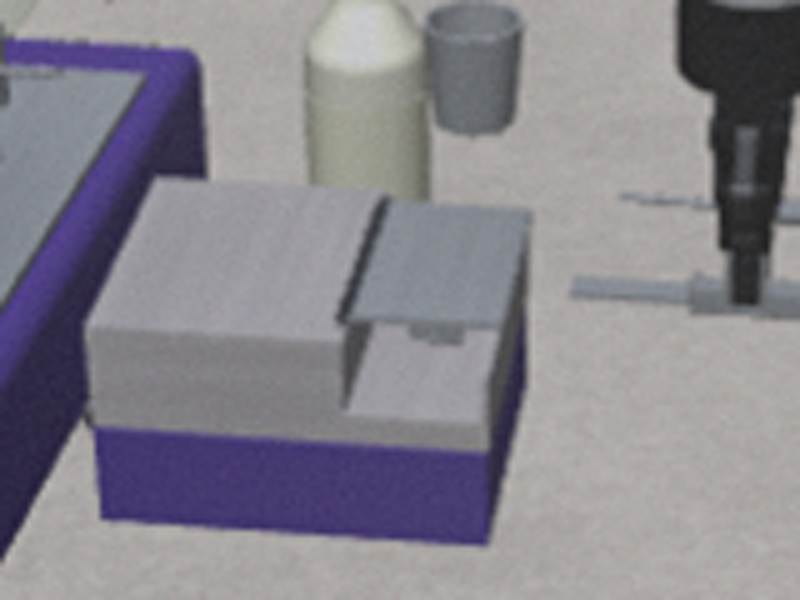

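```bash
python3 -m pendant '[[-1,-0.02,0,0,0],[-1,-0.021,0,0,0],[-1,0,0,0,0],[-1,0,0,0,0]]' >/dev/null; python3 st.py
python3 -m pendant '[[-1,-0.002,0,-0.016,0],[-1,-0.004,0,-0.015,0],[-1,-0.005,0,-0.01,0],[-1,-0.005,0,-0.009,0],[-1,-0.008,0,-0.007,0],[-1,-0.008,0,-0.007,0],[-1,-0.01,0,-0.004,0],[-1,-0.01,0,-0.003,0]]'
python3 - <<'E'
from h import *
exec(open('st.py').read())
v=snap('side'); save(v,'side6.png',(220,150,380,270),4)
print([(np.round(r['centre'],1),r['score']) for r in env.recognise('side','cover')][:3])
E
```

```text
15.55 j [-0.242  0.242 -0.368  0.966 -0.001 -0.279] tcp [ 0.4945 -0.0401  0.124 ] x [-0.999 -0.037  0.005] z [-0.005 -0.    -1.   ] F [-0.3  0.6 -0.8] gap 0.0117 g 60.1
clock: 16.55
tcp_pos: [0.5483, -0.0393, 0.1949]
orientation: [-0.002, -0.018, 1.0, -0.0]
wrist_force: [0.7, -0.9, -1.6]
finger_gap: 0.012
grip_force: 60.2
16.55 j [-2.170e-01  2.880e-01 -1.200e-01  1.166e+00 -1.000e-03 -2.520e-01] tcp [ 0.5483 -0.0393  0.1949] x [-0.999 -0.035  0.004] z [-0.004 -0.001 -1.   ] F [ 0.7 -0.9 -1.6] gap 0.012 g 60.2
[(array([295.9, 209.9]), 0.48)]
```

View pics/side6.png

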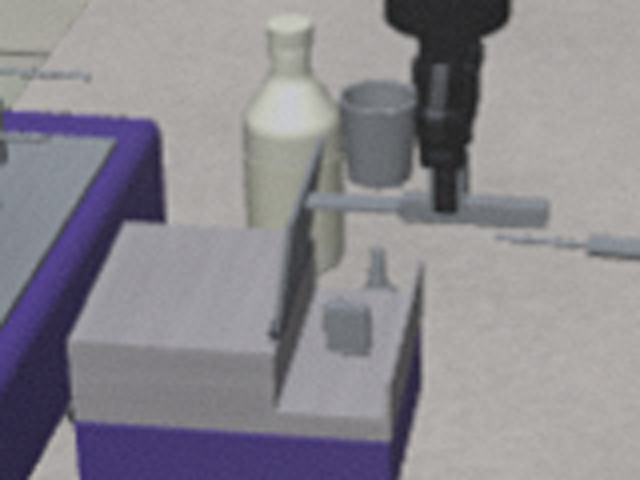

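The picture shows the cover nearly upright against the blade tip and the fin exposed at about (348,325) in the crop. I keep pushing.

```bash
python3 -m pendant '[[-1,-0.01,0,0,0],[-1,-0.008,0,0,0],[-1,-0.007,0,0,0],[-1,-0.005,0,0,0],[-1,0,0,0,0],[-1,0,0,0,0],[-1,0,0,0,0]]'
python3 - <<'E'
from h import *
exec(open('st.py').read())
v=snap('side'); save(v,'side7.png',(220,150,380,270),4)
E
```

```text
clock: 17.52
tcp_pos: [0.5772, -0.0383, 0.1948]
orientation: [-0.002, -0.018, 1.0, -0.0]
wrist_force: [0.3, -0.7, -1.1]
finger_gap: 0.0116
grip_force: 60.2
17.52 j [-2.040e-01  3.430e-01 -4.400e-02  1.187e+00 -1.000e-03 -2.390e-01] tcp [ 0.5772 -0.0383  0.1948] x [-0.999 -0.035  0.004] z [-0.004 -0.001 -1.   ] F [ 0.3 -0.7 -1.1] gap 0.0116 g 60.2
```

View pics/side7.png

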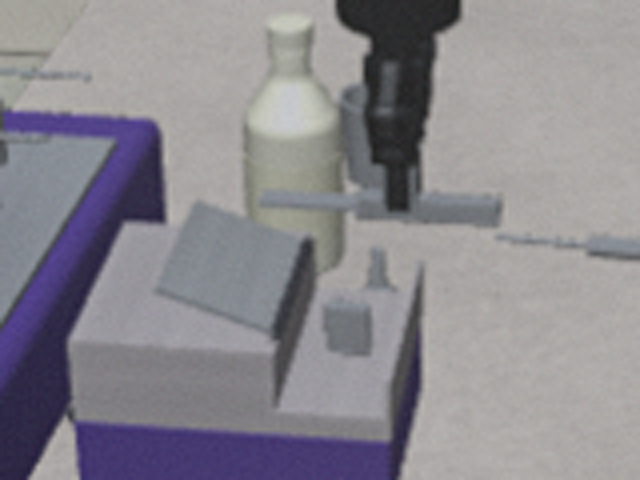

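```bash
python3 -m pendant '[[-1,0.049,0,0,0],[-1,0.049,0,0,0],[-1,0,0.051,0,0],[-1,0,0.051,0,0],[-1,0,0.051,0,0],[-1,0,0.051,0,0],[-1,0,0.051,0,0],[-1,0,0.051,0,0]]' >/dev/null;  python3 -m pendant '[[-1,0,0.051,0,0],[-1,0,0,0.05,0],[-1,0,0,0.05,0],[-1,0,0,0.04,0],[-1,0,0,0,0],[-1,0,0,0,0]]' >/dev/null; python3 st.py
```

```text
19.32 j [ 0.451  0.423 -0.29   0.859  0.001  0.416] tcp [0.4674 0.3154 0.0565] x [-0.999 -0.035  0.002] z [-0.002  0.    -1.   ] F [ 0.4  0.2 -0.5] gap 0.0119 g 60.2
```

```bash
python3 -m pendant '[[-1,0,0,0.015,0],[-1,0,0,0.01,0],[-1,0,0,0.006,0],[-1,0,0,0.002,0],[-1,0,0,0,0],[-1,0,0,0,0]]' ; python3 st.py
```

```text
clock: 20.08
tcp_pos: [0.4661, 0.3148, 0.0241]
orientation: [-0.002, -0.018, 1.0, -0.0]
wrist_force: [-6.2, -3.8, 17.8]
finger_gap: 0.0119
grip_force: 62.4
20.07 j [ 0.451  0.458 -0.328  0.788  0.001  0.416] tcp [0.4661 0.3148 0.0241] x [-0.999 -0.035  0.003] z [-0.003 -0.001 -1.   ] F [-6.2 -3.8 17.8] gap 0.0119 g 62.4
```

```bash
python3 -m pendant '[[-1,0,0,-0.001,0],[0,0,0,0,0],[0,0,0,0,0],[0,0,0,0,0],[0,0,0,-0.02,0],[0,0,0,-0.05,0],[0,0,0,-0.06,0],[0,0,0,-0.06,0]]' ; python3 -m pendant '[[0,-0.019,-0.051,0,0],[0,-0.019,-0.051,0,0],[0,-0.019,-0.051,0,0],[0,-0.019,-0.051,0,0],[0,-0.019,-0.051,0,0],[0,-0.019,-0.051,0,0],[0,-0.019,-0.051,0,0],[0,0,0,0,0]]' >/dev/null
python3 - <<'E'
from h import *
exec(open('st.py').read())
v=snap('side'); t=snap('top'); 
w=snap('wrist')
print(onz(w,env.recognise('wrist','fin')[0]['centre'],.105) if env.recognise('wrist','fin') else None)
print([(np.round(r['centre'],1),r['score']) for r in env.recognise('side','fin')][:3])
print(proj(v,[.612,-.0375,.09]))
a=cv2.resize(v[0][150:370,220:420],None,fx=2,fy=2); b=cv2.resize(w[0],None,fx=.6,fy=.6); 
o=np.zeros((440,790,3),np.uint8); o[:440,:400]=a; o[:288,400:784]=b; cv2.imwrite('pics/c8.png',o[:,:,::-1])
E
```

```text
clock: 21.08
tcp_pos: [0.4668, 0.3149, 0.2144]
orientation: [-0.002, -0.017, 1.0, -0.0]
wrist_force: [0.7, 0.4, -0.3]
finger_gap: 0.0427
grip_force: 0.0
22.07 j [-0.196  0.406  0.091  1.259 -0.002 -0.226] tcp [ 0.6136 -0.0409  0.2117] x [-1.    -0.03   0.004] z [-0.004 -0.001 -1.   ] F [-0.8  0.4 -0.6] gap 0.0428 g 0.0
[ 0.63327914 -0.03478149  0.105     ]
[(array([281.7, 236.2]), 0.74), (array([316.5, 184.7]), 0.39)]
[[306.71953051 231.1190179 ]]
```

View pics/c8.png

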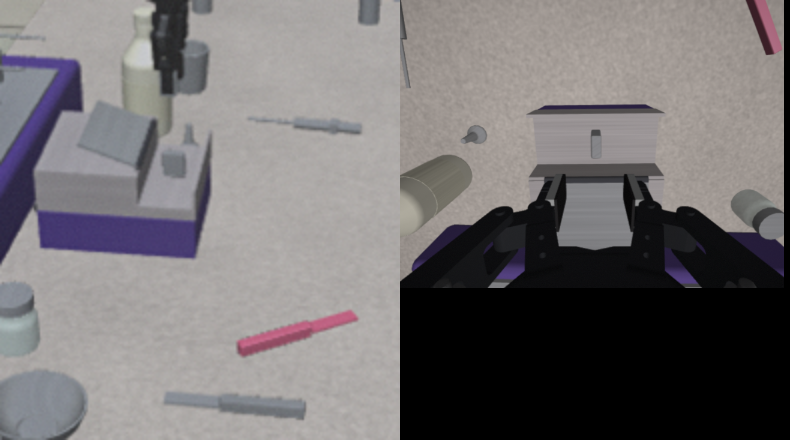

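Run:
```python
from h import *
exec(open('st.py').read())
w=snap('wrist'); c=np.load('poses.npz')['case']; v=snap('side')
def W(x,y,z): 
    a=c[2]; return np.array([c[0]+np.cos(a)*x-np.sin(a)*y,c[1]+np.sin(a)*x+np.cos(a)*y,z])
L=[W(-.077,.006,.107),W(-.077,-.006,.107),W(-.049,.006,.107),W(-.049,-.006,.107)]
print(proj(w,L).round(1)); o=proj(w,L).mean(0)
x0,y0=(o-[40,40]).astype(int); x0=max(x0,0)
im=w[0].copy()
for p in proj(w,L): cv2.circle(im,tuple(np.round(p).astype(int)),0,(255,0,0),-1)
a=cv2.resize(im[y0:y0+80,x0:x0+80],None,fx=5,fy=5,interpolation=0)
im=v[0].copy()
for p in proj(v,L): cv2.circle(im,tuple(np.round(p).astype(int)),0,(255,0,0),-1)
b=cv2.resize(im[200:260,270:340],None,fx=5,fy=5,interpolation=0)
o=np.zeros((400,750,3),np.uint8);o[:,:400]=a;o[:300,400:750]=b;print(x0,y0)
cv2.imwrite('pics/w9.png',o[:,:,::-1])
```

```text
22.38 j [-1.88e-01  4.02e-01  8.70e-02  1.26e+00 -1.00e-03 -2.25e-01] tcp [ 0.612  -0.0356  0.2127] x [-0.999 -0.037  0.004] z [-0.004 -0.    -1.   ] F [-0.2  0.2  0.4] gap 0.0426 g 0.0
[[329.  226. ]
 [311.5 225.9]
 [328.7 264.2]
 [311.8 264.2]]
280 205
```

View pics/w9.png

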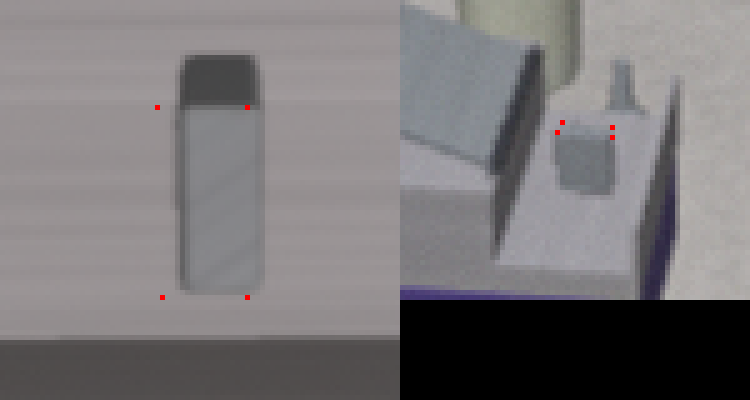

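```bash
python3 -m pendant '[[0,0,0.001,0.04,0],[0,0,0,0.04,0],[0,0,0,0.02,0],[0,0,0,0.014,0],[0,0,0,0,0],[0,0,0,0,0]]' ; python3 st.py;  python3 -m pendant '[[-1,0,0,0,0],[-1,0,0,0,0],[-1,0,0,0,0],[-1,0,0,0,0],[-1,0,0,0,0]]' 40; python3 st.py
```

```text
clock: 23.22
tcp_pos: [0.6128, -0.0361, 0.0998]
orientation: [-0.001, -0.018, 1.0, -0.0]
wrist_force: [-0.0, -0.1, 0.1]
finger_gap: 0.0428
grip_force: 0.0
23.23 j [-1.890e-01  4.680e-01 -9.800e-02  1.007e+00 -1.000e-03 -2.240e-01] tcp [ 0.6128 -0.0361  0.0998] x [-0.999 -0.035  0.002] z [-0.002 -0.001 -1.   ] F [-0.  -0.1  0.1] gap 0.0428 g 0.0
clock: 23.85
tcp_pos: [0.6125, -0.0361, 0.0993]
orientation: [-0.001, -0.018, 1.0, -0.0]
wrist_force: [-0.6, 0.5, 5.3]
finger_gap: 0.0111
grip_force: 43.4
23.85 j [-1.890e-01  4.680e-01 -9.800e-02  1.006e+00 -1.000e-03 -2.240e-01] tcp [ 0.6125 -0.0361  0.0993] x [-0.999 -0.035  0.002] z [-0.002 -0.001 -1.   ] F [-0.6  0.5  5.3] gap 0.0111 g 43.4
```

```bash
python3 -m pendant '[[-1,-0.004,0,-0.014,0],[-1,-0.006,0,-0.0135,0],[-1,-0.007,0,-0.013,0],[-1,-0.008,0,-0.0125,0],[-1,-0.009,0,-0.0115,0],[-1,-0.01,0,-0.011,0],[-1,0,0,0,0],[-1,0,0,0,0]]'
cat > ang.py <<'E'
exec(open('st.py').read())
def ang(s,h=(.775,.057)): 
    g=s['tcp_pos']-M[:,2]*.002; a=np.array([np.cos(.0347),np.sin(.0347)]); d=a@(g[:2]-[.775,-.0318]); z=g[2]-.057
    print('r',round(float(np.hypot(d,z)),4),'theta deg',np.degrees(np.arctan2(z,-d))-15.25)
ang(s)
E
python3 ang.py
```

```text
clock: 24.85
tcp_pos: [0.6552, -0.0342, 0.1738]
orientation: [-0.003, -0.018, 1.0, 0.0]
wrist_force: [-4.8, 1.3, 1.3]
finger_gap: 0.0111
grip_force: 41.6
24.85 j [-1.740e-01  5.040e-01  1.500e-01  1.222e+00 -1.000e-03 -2.090e-01] tcp [ 0.6552 -0.0342  0.1738] x [-0.999 -0.035  0.006] z [-0.006 -0.    -1.   ] F [-4.8  1.3  1.3] gap 0.0111 g 41.6
r 0.1687 theta deg 29.516521422579054
```

```bash
python3 -m pendant '[[-1,-0.011,0,-0.0098,0],[-1,-0.0115,0,-0.009,0],[-1,-0.010,0,-0.0065,0],[-1,-0.0102,0,-0.0055,0],[-1,-0.008,0,-0.0036,0],[-1,-0.0055,0,-0.0024,0],[-1,0,0,0,0],[-1,0,0,0,0]]'
python3 - <<'E'
exec(open('ang.py').read())
v=snap('side'); save(v,'side10.png',(220,110,380,270),3.5)
E
```

```text
clock: 25.85
tcp_pos: [0.712, -0.0318, 0.2107]
orientation: [-0.002, -0.018, 1.0, 0.0]
wrist_force: [-3.3, 4.5, 1.6]
finger_gap: 0.0108
grip_force: 42.5
25.85 j [-0.157  0.611  0.419  1.383 -0.    -0.192] tcp [ 0.712  -0.0318  0.2107] x [-0.999 -0.035  0.004] z [-0.004  0.001 -1.   ] F [-3.3  4.5  1.6] gap 0.0108 g 42.5
r 0.1679 theta deg 52.742352132146664
```

View pics/side10.png

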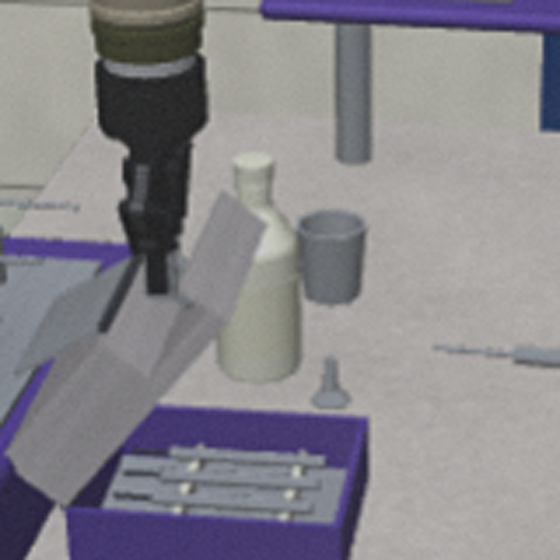

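```bash
python3 -m pendant '[[-1,-0.004,0,-0.0015,0],[-1,-0.004,0,-0.0015,0],[-1,0,0,0,0],[-1,0,0,0,0],[-1,0,0,0,0]]'; python3 ang.py
python3 -m pendant '[[-1,0.005,0,0.0019,0],[-1,0.0055,0,0.0023,0],[-1,0.0055,0,0.0025,0],[-1,0.0055,0,0.0027,0],[-1,0.0055,0,0.003,0],[-1,0.005,0,0.0027,0],[-1,0,0,0,0],[-1,0,0,0,0]]'; python3 ang.py
```

```text
clock: 26.52
tcp_pos: [0.7199, -0.0315, 0.2136]
orientation: [-0.002, -0.018, 1.0, 0.0]
wrist_force: [-2.6, 3.8, 1.4]
finger_gap: 0.011
grip_force: 42.7
26.52 j [-0.155  0.629  0.457  1.404  0.    -0.19 ] tcp [ 0.7199 -0.0315  0.2136] x [-0.999 -0.035  0.004] z [-0.004  0.001 -1.   ] F [-2.6  3.8  1.4] gap 0.011 g 42.7
r 0.1679 theta deg 55.61885580414159
clock: 27.52
tcp_pos: [0.6896, -0.0328, 0.1994]
orientation: [-0.0, -0.018, 1.0, 0.0]
wrist_force: [-0.2, 5.1, 2.1]
finger_gap: 0.0111
grip_force: 41.6
27.52 j [-0.164  0.56   0.306  1.317  0.    -0.199] tcp [ 0.6896 -0.0328  0.1994] x [-0.999 -0.035  0.   ] z [-0.  0. -1.] F [-0.2  5.1  2.1] gap 0.0111 g 41.6
r 0.1678 theta deg 44.157375092454345
```

```bash
python3 -m pendant '[[-1,0,0,0,0],[-1,0,0,0,0],[-1,0,0,0,0],[-1,0,0,0,0]]' >/dev/null; python3 ang.py; python3 -c "
from workcell import env; print(env.hand_in())"
```

```text
28.02 j [-0.164  0.56   0.306  1.317  0.    -0.199] tcp [ 0.6896 -0.0328  0.1995] x [-0.999 -0.036  0.   ] z [-0.  0. -1.] F [-0.8  6.6  3.1] gap 0.0114 g 41.6
r 0.1678 theta deg 44.172089932157405
the job is handed in; nothing more can be done
None
```

Job handed in at 28 s, no verdict returned: the blade levered the cover open, the lifter is back flat on the bench, and the hood went to about 55.6° and is now held by the fin at about 44° (0.77 rad), both angles worked out from the gripper position; I viewed 13 pictures, three over the limit of 10.

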